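Lay the tea tray on the dresser

ROBOT

A 6-joint arm with a two-finger parallel gripper is mounted at the origin on the work surface. World frame = base frame: x ahead of the robot, y to its left, z up, the work surface at z = 0. Lengths are in mm, angles in rad, forces in N, time in s.
With the tool pointing down it reaches from about 275 to 975 mm from the base axis. Payload 8.4 kg.
Tool frame: the origin (TCP) lies between the finger pads; the fingertips stand 17 mm ahead of it and the grasp point (between the pads) lies 2 mm behind it; z points along the fingers, y is the line along which they close (so a half turn about z gives the same grasp; the last joint's range is limited). The gripper opens to 92 mm and grips with 3 to 60 N. Pads are 20 mm wide; open, the fingers measure 128 mm over their backs; the gripper's body (75 mm by 189 mm) begins 69 mm behind the grasp point.
Start: joints at [-1.13, 0.353, 1.633, -0, 1.155, -0.002], TCP at [267.793, -564.725, 231.583] pointing down, gripper open.
Joint ranges: [-2.63, 2.63], [-0.92, 2.1], [0.06, 2.66], [-1.3, 4.44], [0, 2.69], [-3.02, 3.02]. Speed limits (rad/s): [2.22, 2.22, 2.79, 3.14, 3.14, 3.14].

INTERFACE

Orientations are given as a unit quaternion [x, y, z, w].
In Python, from workcell import ctrl gives the robot as it stands.
- The arm moves only by the tool carry_out, never from a script. Its argument "steps" is a list of rows, each a list of 6 numbers: the shift along the tool's x, y, z scaled (see below), then the turn, a rotation vector about the tool's x, y, z scaled (see below). A call has exactly 10 rows; each row is the pose to reach, as a shift and turn from the pose commanded when the call began, along the tool's axes at that moment, turning the shorter way round; what a row does not reach only later rows make up. The controller multiplies each number of a shift by 150 mm and each number of a turn by pi rad. A row lasts 1/8 s, in which the tool goes at most 62.5 mm and 10.7 degrees, less where a joint would pass 70% of its speed; a pose out of reach is approached as far as the arm can. A call with a number of a shift or a turn outside -1 to 1 is refused whole. A call with a gripper value outside its range is refused whole. "fingers" is the opening, from 0 (shut) to 1 (fully open), set as the call begins (left out, the last holds). The fingers move at their own pace and stop on an object; "newtons" is the grip in N (left out, the last holds). Time passes only in rows, so rows that repeat a pose let the fingers close, or fill a call up. It gives the time, the measured TCP pose, the force, the opening and the grip force at its end, in the units of the state.
- ctrl.observe(): the state, without advancing time (a new reading comes with each control period).
- ctrl.read_camera(name): name is "scene" or "top" or "wrist"; returns (picture, depth): 400x640x3 uint8, red, green, blue; 400x640 float32, mm along the optical axis (not along the pixel's ray), 0 where there is no reading.
- ctrl.camera_model(name): a dict with "intrinsics" (3x3 intrinsics, pixels), "R" (3x3) and "t" (3): a world point X has camera coordinates R X + t. Camera axes: x right, y down, z forward; pixel columns grow to the right and rows downward; lengths in mm; the calibration is good to about 2 mm. A picture is of the moment at which its call begins: read the wrist's pose just before it. camera_model takes no time and is no camera call; for the wrist camera it gives the pose at the moment of the call.
- ctrl.job_done(): hands the job in; it is judged then, once.
Trained networks look in the newest picture that a camera, given by its name, has taken for a name from the list of things; names that differ only in an ending like _2 or _b are one class to them, and where a whole thing is asked for, a point or a joint stands for the part that bears it (a point fixed in the world has none). Each returns a list of dicts, best first, with "score" (0 to 1); they miss things now and then, are a little off and sometimes report something else, mostly with a low value. They report only what shows in the picture. A call takes as long as a camera call. They do not tell look-alikes from the thing itself.
- ctrl.silhouettes(camera, target): "pixels" (400x640 bool, what is visible of it).
- ctrl.landmark_of(camera, target): "at" ([x, y, z] in mm, in the coordinates of the camera as it stood for that picture, good to about 4 mm: a listed point, or the origin of a listed thing).
The state is a dict: "clock": time; "q": joint angles; "qvel": joint speeds; "joint_torque": joint torques, N m; "position": TCP position; "orientation": TCP orientation; "ft_force": force on the tool from outside, world axes, zero at the start; "ft_torque": the same for the moment, N m; "gripper_width": finger opening in mm; "finger_force": force on a finger pad.
Only numpy, scipy, OpenCV 4.12 (cv2) and the standard library are available. Lean on these libraries where they do the work, as an engineer would, in place of code of your own. Each camera call takes 0.05 s, during which the arm holds its last target. There are 200 camera calls.

TASK

Lay the tea tray: stand the white cup on the blue coaster, the cork-topped jar on the square slate coaster and the yellow tin on the white coaster, each upright and centred on its coaster, and lay the red lid flat and centred on the cup, knob up. Leave the green lid and the white-capped jar where they are.

Things in the scene. Friction and masses are not known exactly. Their poses are not given: they have to be found in the camera images.
- tray: round bamboo tray, fixed, 284 mm across, rim 18 mm high, floor 6 mm thick. Origin: centre of its underside on the dresser top (z = 0). Three coasters lie on its floor, their centres 65 mm from the tray's centre and 113 mm from one another; which lies where varies.
- coaster_blue: blue ceramic round coaster, 84 mm across, 4 mm thick, fixed on the tray. Origin: centre of its underside; its top is 4 mm above that (10 mm above the dresser top). Place of the cup.
- coaster_slate: dark grey slate square coaster, 80 by 80 mm, 4 mm thick, fixed on the tray. Origin: centre of its underside; its top is 4 mm above that. Place of the cork-topped jar.
- coaster_white: white ceramic round coaster, 84 mm across, 4 mm thick, fixed on the tray. Origin: centre of its underside; its top is 4 mm above that. Place of the yellow tin.
- cup: white porcelain cup without handle, open at the top, 70 mm high, 54 mm across at the foot and 62 mm at the rim, wall 4 mm. Stands upright on the dresser top. Origin: centre of its underside; z up, round about z.
- red_lid: flat red silicone lid: round disc 80 mm across and 6 mm thick, with an upright round knob 22 mm across and 22 mm high at its centre (28 mm high in all). Stiff; lies knob up on the dresser top. Origin: centre of its underside; z up. The cup's lid: it simply lies flat on the rim, overhanging it by 9 mm all round.
- cork_jar: closed amber-glass jar, 56 mm across up to 70 mm high, then a shoulder; 90 mm high in all, with a 46 mm wide, 14 mm thick cork top. Origin: centre of its underside on the dresser top; z up, round about z. The tea jar.
- tin: closed plain yellow-painted sugar tin, a cylinder 60 mm across (61 mm at its cover, the top 10 mm) and 62 mm high. Stands on the dresser top. Origin: centre of its underside; z up, round about z.
- green_lid: flat green silicone lid: round disc 80 mm across and 6 mm thick, with an upright round knob 22 mm across and 22 mm high at its centre (28 mm high in all). Stiff; lies knob up on the dresser top. Origin: centre of its underside; z up. Look-alike of the red lid: stays where it lies.
- white_cap_jar: closed amber-glass jar, 56 mm across up to 70 mm high, then a shoulder; 90 mm high in all, with a 46 mm wide, 14 mm thick white plastic top. Origin: centre of its underside on the dresser top; z up, round about z. Look-alike of the tea jar: stays where it stands.
Things that resemble listed ones, but are neither listed nor needed, are in the scene too. What is shaped like the tin but purple is not meant. Several things have the shape of the red_lid; the one meant has the colours described above.

How it is judged (in metres and radians):
At the end, for the whole second after the job is handed in: Cup, jar and tin stand on their coasters, within 12 mm of centre, underside 0-8 mm above the coaster's, tilt under 0.1 rad; the red lid on the cup, within 10 mm, 65-75 mm above its underside, tilt under 0.1 rad; all under 0.02 m/s. Green lid, white-capped jar moved under 20 mm (horizontal distance between cup and coaster_blue below 0.012 m and z of cup in the frame of coaster_blue between 0 and 0.008 m and angle between each of cup, cork_jar, tin, red_lid's own z axis and vertical below 0.1 rad and horizontal distance between cork_jar and coaster_slate below 0.012 m and z of cork_jar in the frame of coaster_slate between 0 and 0.008 m and horizontal distance between tin and coaster_white below 0.012 m and z of tin in the frame of coaster_white between 0 and 0.008 m and horizontal distance between red_lid and cup below 0.01 m and z of red_lid in the frame of cup between 0.065 and 0.075 m and linear speed of each of cup, red_lid, cork_jar, tin below 0.02 m/s and distance of each of green_lid, white_cap_jar from where it was at the start of the episode below 0.02 m); the robot touches nothing.
It fails at once if the green lid or the white-capped jar was moved by more than 20 mm (distance of any of green_lid, white_cap_jar from where it was at the start of the episode above 0.02 m).
It also fails if it takes over 112 s, if anything falls off the work surface, if the arm or the gripper's body presses on something with over 40 N, if the wrist force passes 120 N, or if a joint passes its speed limit or range.

## Working session

There is one attempt and no reset: what is moved stays moved. The work goes in short steps, Python scripts to look and compute and a tool call to move; the robot and the scene stay as the last step left them, time stands still between calls to the robot, and variables do not carry over. Pictures are saved under pics/ and viewed, at most 14 in all, crops included, and the job is handed in when it is done.

Besides the shell and the picture viewer there is one more tool, called after "Request:" as name([rows], argument=value, ...), one row to a line, values as JSON. carry_out: Moves the arm, as the interface text tells. Its arguments: {"type":"object","properties":{"steps":{"type":"array"},"fingers":{"type":"number"},"newtons":{"type":"number"}},"required":["steps"]}

```bash
mkdir -p pics; ls; python3 - <<'E'
from workcell import ctrl
import cv2,numpy as np
s=ctrl.observe();print(s)
for n in("top","scene"):
    p,d=ctrl.read_camera(n);cv2.imwrite(f"pics/{n}0.png",p[:,:,::-1]);np.savez(f"{n}0.npz",p=p,d=d,**ctrl.camera_model(n))
    m=ctrl.camera_model(n);print(n,m)
E
```

```text
pics
{'clock': 0.0, 'q': array([-1.13040118e+00,  3.53664989e-01,  1.63413925e+00, -1.29618669e-05,
        1.15522285e+00, -2.37076347e-03]), 'qvel': array([ 0.00024052, -0.00010527,  0.00170225, -0.00021206,  0.00138065,
       -0.00180837]), 'joint_torque': array([ 1.89357430e-03, -5.93836999e+01, -3.34222341e+01,  6.96827425e-02,
        2.30883347e-02, -1.10236358e-04]), 'position': array([ 267.58011331, -564.2840389 ,  230.85098625]), 'orientation': array([ 9.75593888e-01,  2.19581535e-01, -1.61612373e-04, -6.98796737e-04]), 'ft_force': array([-0.16729918,  0.70575981, -0.09896427]), 'ft_torque': array([ 0.02163524, -0.00185844,  0.02049027]), 'finger_force': 0.0, 'gripper_width': 91.7442667263829}
top {'intrinsics': array([[365.16604663,   0.        , 316.85759747],
       [  0.        , 365.16604663, 201.13247213],
       [  0.        ,   0.        ,   1.        ]]), 'R': array([[ 8.12814024e-04, -9.99952862e-01, -9.67542929e-03],
       [-9.90870717e-01,  4.99018956e-04, -1.34814592e-01],
       [ 1.34813065e-01,  9.69667874e-03, -9.90823603e-01]]), 't': array([ -2.23667374, 513.78706022, 924.35816483])}
scene {'intrinsics': array([[398.79739295,   0.        , 320.89910633],
       [  0.        , 398.79739295, 200.78869539],
       [  0.        ,   0.        ,   1.        ]]), 'R': array([[-0.06684963,  0.99776177, -0.0016049 ],
       [ 0.6718371 ,  0.04382348, -0.73940139],
       [-0.73767611, -0.05050694, -0.67326295]]), 't': array([  58.10845692, -302.86752507, 1741.49335586])}
```

View pics/top0.png

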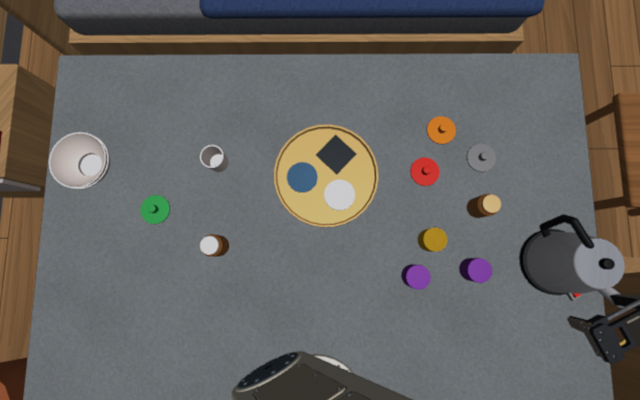

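View pics/scene0.png

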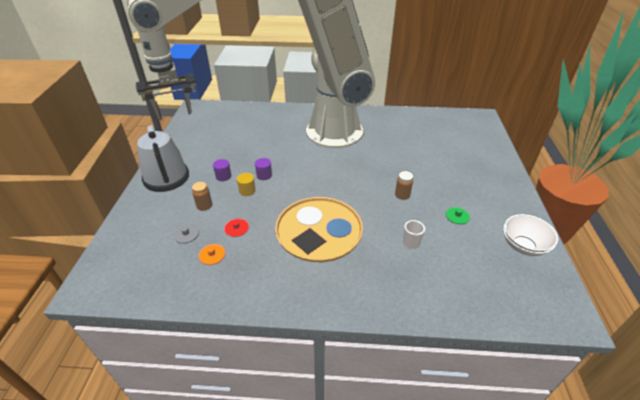

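Top view: the cup is at (212,157), the bowl at (80,160) is not meant. The red lid is at (425,172), with look-alikes orange (441,130), grey (482,157) and green (155,209). The cork jar is at (489,205) and the white-capped jar at (211,245). The tin is at (434,239), with purple ones at (418,277) and (479,270). The coasters are blue (302,177), slate (336,154) and white (340,194). The kettle at (565,260) is an obstacle.

```bash
cat > h.py <<'E'
from workcell import ctrl
import cv2,numpy as np
def world(m,c): return m["R"].T@(np.asarray(c)-m["t"])
def proj(m,X):
    c=m["R"]@np.asarray(X)+m["t"];u=m["intrinsics"]@c;return u[:2]/u[2]
def cloud(m,d,mask):
    v,u=np.nonzero(mask&(d>0));z=d[v,u];K=m["intrinsics"]
    c=np.stack([(u-K[0,2])/K[0,0]*z,(v-K[1,2])/K[1,1]*z,z]);return (m["R"].T@(c-m["t"][:,None])).T
def ring(P,lo,hi):
    "circle of points in a height band: centre of min enclosing circle, radius, median z"
    Q=P[(P[:,2]>lo)&(P[:,2]<hi)]
    if len(Q)<5: return None
    (x,y),r=cv2.minEnclosingCircle(Q[:,:2].astype(np.float32));return np.round([x,y,r,np.median(Q[:,2]),len(Q)],1)
E
python3 - <<'E'
from h import *
for n in("top","scene"):
    p,d=ctrl.read_camera(n);m=ctrl.camera_model(n)
    for t in "tray coaster_blue coaster_slate coaster_white cup red_lid cork_jar tin green_lid".split():
        print(n,t)
        for L in ctrl.landmark_of(n,t):
            X=world(m,L["at"]);print("   L",round(L["score"],2),X.round(),proj(m,X).round())
        for S in ctrl.silhouettes(n,t):
            if S["score"]<.3: continue
            k=S["pixels"];v,u=np.nonzero(k);P=cloud(m,d,k)
            print("   S",round(S["score"],2),k.sum(),"px",u.mean().round(),v.mean().round(),"mean",P.mean(0).round(1),"z90",np.percentile(P[:,2],90).round(1), "col",p[k].mean(0).round())
E
```

```text
top tray
   L 0.81 [591. -18.  -2.] [323. 175.]
   S 0.87 6213 px 325.0 176.0 mean [587.6 -24.4   7.8] z90 15.9 col [190. 165. 106.]
top coaster_blue
   L 0.94 [583.  40.  11.] [301. 177.]
   S 0.61 728 px 301.0 177.0 mean [582.7  40.4  10.1] z90 12.6 col [ 70. 100. 126.]
top coaster_slate
   L 0.65 [647. -51.   9.] [335. 154.]
   S 0.71 883 px 336.0 155.0 mean [644.6 -53.5   9.8] z90 12.1 col [64. 65. 62.]
top coaster_white
   L 0.7 [532. -64.   5.] [340. 196.]
   S 0.58 762 px 339.0 195.0 mean [534.5 -61.2  10.1] z90 12.5 col [202. 201. 200.]
top cup
   L 0.86 [630. 269.   8.] [218. 160.]
   L 0.6 [ 504. -434.   -1.] [476. 207.]
   L 0.28 [535. -65.   9.] [340. 194.]
   S 0.89 530 px 214.0 159.0 mean [628.3 273.6  37.1] z90 68.7 col [130. 127. 126.]
top red_lid
   L 0.9 [ 602. -295.    2.] [424. 171.]
   L 0.87 [ 718. -343.    4.] [440. 130.]
   L 0.84 [ 639. -456.    1.] [482. 157.]
   L 0.28 [631. 269.   5.] [219. 161.]
   L 0.21 [533. -64.   5.] [340. 195.]
   S 0.81 567 px 440.0 130.0 mean [ 715.1 -343.     8.3] z90 19.5 col [193. 115.  37.]
   S 0.81 606 px 481.0 158.0 mean [ 
[... 2130 characters left out ...]
 0.74 3216 px 319.0 229.0 mean [593.9 -24.7   8.7] z90 16.6 col [231. 193. 113.]
   S 0.58 410 px 202.0 196.0 mean [ 516.6 -425.8   58.2] z90 91.3 col [142. 112.  79.]
scene tin
   L 0.8 [ 339. -405.   -2.] [224. 177.]
   L 0.69 [ 321. -255.   -3.] [264. 176.]
   L 0.6 [ 416. -300.   -1.] [247. 191.]
   S 0.72 340 px 221.0 169.0 mean [ 349.  -404.    43.1] z90 63.9 col [113.  75. 141.]
   S 0.7 316 px 262.0 168.0 mean [ 337.7 -252.    44.8] z90 64.7 col [114.  74. 142.]
   S 0.62 366 px 245.0 183.0 mean [ 426.7 -297.5   44.6] z90 64.5 col [172. 141.  56.]
scene green_lid
   L 0.62 [500. 438.   0.] [457. 216.]
   S 0.84 329 px 457.0 215.0 mean [503.8 434.2   8.8] z90 21.3 col [ 59. 182.  94.]
```

```bash
cat >> h.py <<'E'
from scipy.spatial.transform import Rotation as Ro
def row(target,yaw=np.pi/2):
    s=ctrl.observe();R=Ro.from_quat(s["orientation"]);G=Ro.from_euler("z",yaw)*Ro.from_quat([1,0,0,0])
    print("pos",s["position"].round(1),"shift",(R.inv().apply(np.array(target)-s["position"])/150).round(3),"turn",((R.inv()*G).as_rotvec()/np.pi).round(3))
E
python3 - <<'E'
from h import *
D=np.load("top0.npz");m={k:D[k] for k in("R","t","intrinsics")}
k=np.zeros((400,640),bool);k[210:300,500:600]=1
P=cloud(m,D["d"],k);
for a,b in((5,60),(60,120),(120,300)):
    Q=P[(P[:,2]>a)&(P[:,2]<b)];print(a,len(Q),Q.min(0).round(),Q.max(0).round())
row([400,-440,300])
E
```

```text
5 1143 [ 261. -720.    5.] [ 494. -491.   60.]
60 1305 [ 283. -630.   60.] [ 460. -542.  120.]
120 2610 [ 291. -642.  120.] [ 466. -551.  190.]
pos [ 267.8 -564.7  231.6] shift [ 1.153 -0.374 -0.456] turn [ 0.     0.    -0.359]
```

Request:
carry_out([
  [0,0,-0.3,0,0,0],
  [0.2,-0.2,-0.45,0,0,0],
  [0.5,-0.4,-0.45,0,0,-0.05],
  [0.85,-0.5,-0.45,0,0,-0.1],
  [0.95,-0.5,-0.45,0,0,-0.16],
  [0.95,-0.5,-0.45,0,0,-0.22],
  [0.95,-0.5,-0.45,0,0,-0.28],
  [0.95,-0.5,-0.45,0,0,-0.33],
  [0.95,-0.5,-0.45,0,0,-0.359],
  [0.95,-0.5,-0.45,0,0,-0.359],
], fingers=1, newtons=30)

```text
clock: 3.25
position: [364.4, -435.9, 299.1]
orientation: [0.707, 0.707, 0.0, 0.0]
ft_force: [0.1, 0.9, 0.1]
gripper_width: 92.0
finger_force: 0.0
```

```bash
cat >> h.py <<'E'
def wrist(name,targets,save=True):
    m=ctrl.camera_model("wrist");p,d=ctrl.read_camera("wrist")
    if save: cv2.imwrite(f"pics/{name}.png",p[:,:,::-1])
    print("cam at",(-m["R"].T@m["t"]).round(),"axis",m["R"][2].round(2))
    for t in targets:
        print(t)
        for L in ctrl.landmark_of("wrist",t)[:4]:
            X=world(m,L["at"]);print("   L",round(L["score"],2),X.round(1),proj(m,X).round())
        for S in ctrl.silhouettes("wrist",t)[:4]:
            k=S["pixels"];P=cloud(m,d,k);c=p[k].mean(0).round()
            if len(P)<50: continue
            h=np.percentile(P[:,2],95);v,u=np.nonzero(k)
            print("   S",round(S["score"],2),"px",u.mean().round(),v.mean().round(),"col",c,"top ring x y r z n",ring(P,h-4,h+4))
    return m,p,d
E
python3 - <<'E'
from h import *
wrist("w1",["cork_jar","tin","red_lid"]);row([505,-431,300])
E
```

```text
cam at [ 365. -368.  453.] axis [-0.   -0.24 -0.97]
cork_jar
   L 0.83 [ 496.  -435.2    4. ] [416. 169.]
   S 0.92 px 432.0 173.0 col [165. 136.  97.] top ring x y r z n [ 502.4 -432.9   22.9   90.4 1190. ]
tin
   L 0.61 [ 415.5 -295.4    2.4] [362.  64.]
   L 0.61 [ 324.3 -251.4    1. ] [292.  27.]
   L 0.56 [ 339.1 -407.     2.6] [305. 149.]
   S 0.94 px 288.0 24.0 col [131.  67. 167.] top ring x y r z n [ 323.  -254.1   30.2   62.4 2022. ]
   S 0.89 px 367.0 60.0 col [195. 152.  54.] top ring x y r z n [ 415.5 -299.8   30.2   62.4 2351. ]
   S 0.57 px 303.0 152.0 col [150.  83. 188.] top ring x y r z n [ 339.1 -406.2   30.3   62.4 1909. ]
red_lid
   L 0.95 [ 7.179e+02 -3.487e+02  2.000e-01] [582. 106.]
   L 0.9 [ 602.7 -294.1    5.7] [506.  62.]
   L 0.63 [ 643.1 -451.    -4.8] [515. 179.]
   S 0.94 px 586.0 103.0 col [217. 128.  52.] top ring x y r z n [ 719.3 -346.2   11.5   28.3  264. ]
   S 0.81 px 504.0 64.0 col [219.  61.  57.] top ring x y r z n [ 602.2 -296.4   11.4   28.3  274. ]
   S 0.75 px 516.0 181.0 col [138. 137. 141.] top ring x y r z n [ 640.9 -452.8   11.4   28.3  211. ]
pos [ 364.4 -435.9  299.1] shift [ 0.033  0.937 -0.006] turn [-0. -0. -0.]
```

View pics/w1.png

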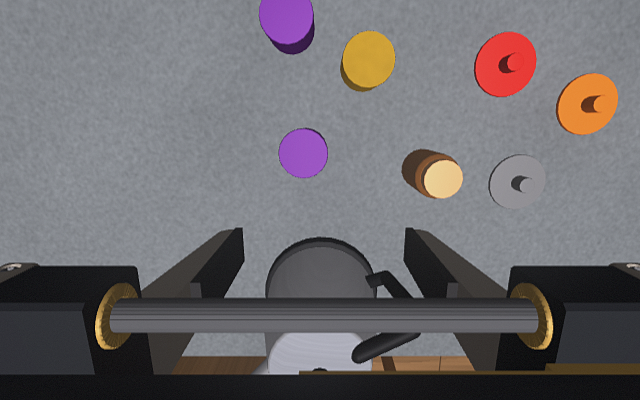

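The close view confirms the choices by colour: cork jar (443,178), yellow tin (368,60) against purple (288,20) and (303,152), red lid (505,63) against orange (587,103) and grey (517,182). All measured tops have the stated heights and radii. I'll take one crop before reaching.

```bash
python3 -c "
import cv2;i=cv2.imread('pics/w1.png')[20:230,270:630];cv2.imwrite('pics/w1c.png',cv2.resize(i,None,fx=2,fy=2))"
```

```text
(no output)
```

View pics/w1c.png

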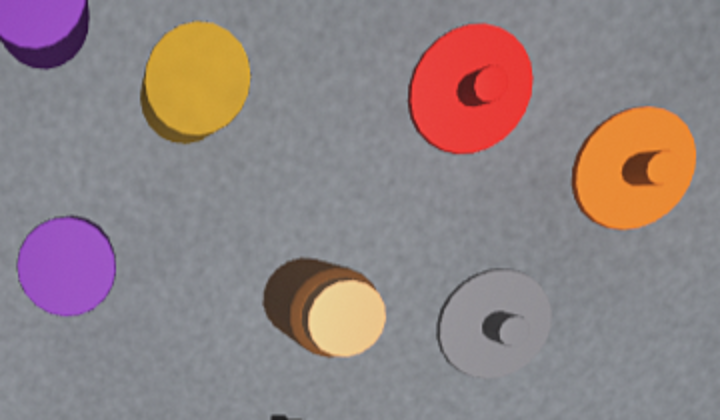

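Request:
carry_out([
  [0,0.4,0,0,0,0],
  [0.02,0.8,0,0,0,0],
  [0.02,0.92,-0.0,0,0,0],
  [0.02,0.92,0.2,0,0,0],
  [0.02,0.92,0.6,0,0,0],
  [0.02,0.92,1,0,0,0],
  [0.02,0.92,1,0,0,0],
  [0.02,0.92,1,0,0,0],
  [0.02,0.92,1,0,0,0],
  [0.02,0.92,1,0,0,0],
])

```text
clock: 4.85
position: [503.2, -433.7, 151.4]
orientation: [0.707, 0.707, 0.0, 0.002]
ft_force: [0.6, -0.0, 1.3]
gripper_width: 91.9
finger_force: 0.0
```

```bash
python3 - <<'E'
from h import *
wrist("w2",["cork_jar","red_lid"]);row([502.4,-432.9,48])
E
```

```text
cam at [ 503. -366.  305.] axis [ 0.   -0.25 -0.97]
cork_jar
   L 0.73 [ 496.8 -435.1    4.5] [316. 194.]
   L 0.41 [ 417.1 -295.7    2. ] [224.  37.]
   S 0.73 px 322.0 206.0 col [185. 161. 116.] top ring x y r z n [ 502.5 -432.9   22.9   90.5 3071. ]
red_lid
   L 0.63 [ 7.193e+02 -3.452e+02 -7.000e-01] [559.  97.]
   L 0.61 [ 606.7 -296.     4.3] [443.  37.]
   L 0.56 [ 644.7 -451.3   -4.2] [463. 208.]
   S 0.82 px 563.0 96.0 col [217. 128.  50.] top ring x y r z n [ 719.1 -346.4   11.4   28.2  618. ]
   S 0.8 px 438.0 39.0 col [223.  63.  58.] top ring x y r z n [ 602.1 -296.9   10.8   28.3  663. ]
   S 0.58 px 464.0 210.0 col [140. 139. 143.] top ring x y r z n [ 640.7 -452.6   10.8   28.3  450. ]
pos [ 502.5 -433.   149.5] shift [ 0.001 -0.001  0.677] turn [ 0.  0. -0.]
```

The crop shows the cork top, the yellow tin and the red lid unambiguous, and the second wrist position gives the same centres. I'll descend and grip.

Request:
carry_out([
  [0,0,0.35,0,0,0],
  [0,0,0.677,0,0,0],
  [0,0,0.677,0,0,0],
  [0,0,0.677,0,0,0],
  [0,0,0.677,0,0,0],
  [0,0,0.677,0,0,0],
  [0,0,0.677,0,0,0],
  [0,0,0.677,0,0,0],
  [0,0,0.677,0,0,0],
  [0,0,0.677,0,0,0],
])

```text
clock: 6.35
position: [502.4, -432.9, 47.5]
orientation: [0.707, 0.707, -0.0, -0.0]
ft_force: [-0.6, 0.5, -0.1]
gripper_width: 91.7
finger_force: 0.0
```

Request:
carry_out([
  [0,0,0,0,0,0],
  [0,0,0,0,0,0],
  [0,0,0,0,0,0],
  [0,0,0,0,0,0],
  [0,0,0,0,0,0],
  [0,0,0,0,0,0],
  [0,0,-0.1,0,0,0],
  [0,0,-0.3,0,0,0],
  [0,0,-0.6,0,0,0],
  [0,0,-1,0,0,0],
], fingers=0, newtons=30)

```text
clock: 7.6
position: [501.5, -432.2, 198.5]
orientation: [0.707, 0.707, -0.0, -0.001]
ft_force: [0.6, -1.0, -2.3]
gripper_width: 55.4
finger_force: 30.0
```

Request:
carry_out([
  [0.15,0.15,0,0,0,0],
  [0.4,0.35,0,0,0,0],
  [0.7,0.55,0,0,0,0],
  [1,0.7,0,0,0,0],
  [1,0.9,0,0,0,0],
  [1,0.9,0,0,0,0],
  [1,0.9,0,0,0,0],
  [1,0.9,0,0,0,0],
  [1,0.9,0,0,0,0],
  [1,0.9,0,0,0,0],
])

```text
clock: 8.85
position: [637.1, -283.3, 197.6]
orientation: [0.707, 0.707, -0.0, -0.0]
ft_force: [-0.4, 0.2, -2.7]
gripper_width: 55.8
finger_force: 30.0
```

Request:
carry_out([
  [0.15,0,0,0,0,0],
  [0.4,0,0,0,0,0],
  [0.7,0,0,0,0,0],
  [1,0,0,0,0,0],
  [1,0,0,0,0,0],
  [1,0,0,0,0,0],
  [1,0,0,0,0,0],
  [1,0,0,0,0,0],
  [1,0,0,0,0,0],
  [1,0,0,0,0,0],
])

```text
clock: 10.1
position: [637.4, -133.3, 197.5]
orientation: [0.707, 0.707, -0.0, -0.0]
ft_force: [0.1, 0.2, -2.1]
gripper_width: 55.1
finger_force: 30.0
```

```bash
python3 - <<'E'
from h import *
wrist("w3",["coaster_blue","coaster_slate","coaster_white","tray"]);row([648,-53,198])
E
```

```text
cam at [638. -66. 351.] axis [-0.   -0.24 -0.97]
coaster_blue
   L 0.82 [588.1  38.3   5.2] [273.  11.]
   S 0.56 px 270.0 24.0 col [ 78. 113. 148.] top ring x y r z n [ 585.9   38.6   42.    10.5 4026. ]
coaster_slate
   L 0.73 [648.6 -53.4   5.2] [334. 109.]
   S 0.67 px 335.0 108.0 col [81. 81. 80.] top ring x y r z n [ 649.2  -52.7   55.7   10.5 6259. ]
   S 0.64 px 323.0 258.0 col [156. 125.  85.] top ring x y r z n [ 637.6 -133.3   23.2  240.4 5943. ]
coaster_white
   L 0.65 [538.  -59.8   7.5] [228. 115.]
   L 0.54 [586.7  38.1   4.5] [271.  12.]
   L 0.45 [594.2 -27.6   1.2] [282.  83.]
   S 0.7 px 227.0 117.0 col [230. 227. 230.] top ring x y r z n [ 536.9  -62.6   42.3   10.5 5228. ]
tray
   L 0.76 [595.4 -23.3   1.8] [283.  79.]
   S 0.57 px 273.0 95.0 col [216. 184. 119.] top ring x y r z n [ 590.6  -26.   141.5   17.9 3858. ]
pos [ 637.4 -132.9  197.5] shift [ 0.533  0.07  -0.003] turn [-0.  0. -0.]
```

View pics/w3.png

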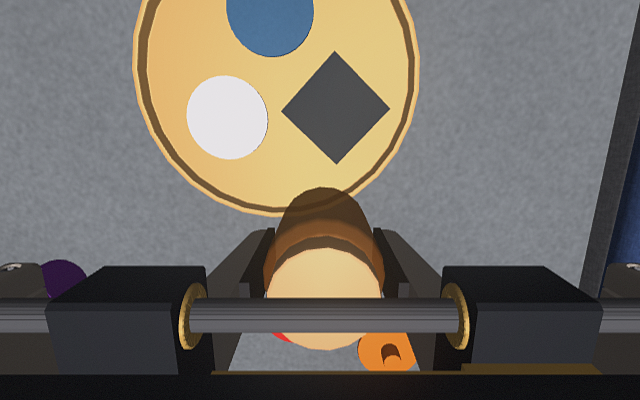

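The wrist picture shows slate at (335,108), white at (227,117) and blue at (270,24). The fitted centres lie 64–65 mm from the tray centre with tops at 10.5. The jar hangs centred between the fingers, its bottom 47 mm below the TCP.

Request:
carry_out([
  [0.15,0.03,0,0,0,0],
  [0.4,0.06,0,0,0,0],
  [0.535,0.079,0,0,0,0],
  [0.535,0.079,0.2,0,0,0],
  [0.535,0.079,0.5,0,0,0],
  [0.535,0.079,0.75,0,0,0],
  [0.535,0.079,0.88,0,0,0],
  [0.535,0.079,0.92,0,0,0],
  [0.535,0.079,0.925,0,0,0],
  [0.535,0.079,0.925,0,0,0],
])

```text
clock: 11.8
position: [650.3, -52.8, 60.2]
orientation: [0.707, 0.707, 0.001, 0.001]
ft_force: [-0.5, -0.7, -3.0]
gripper_width: 55.6
finger_force: 30.0
```

Request:
carry_out([
  [0,0,0,0,0,0],
  [0,0,0,0,0,0],
  [0,0,0,0,0,0],
  [0,0,0,0,0,0],
  [0,0,0,0,0,0],
  [0,0,0,0,0,0],
  [0,0,-0.2,0,0,0],
  [0,0,-0.5,0,0,0],
  [0,0,-0.9,0,0,0],
  [0,0,-1,0,0,0],
], fingers=1)

```text
clock: 13.05
position: [651.4, -52.9, 213.2]
orientation: [0.707, 0.707, 0.002, 0.002]
ft_force: [0.4, 0.5, 0.6]
gripper_width: 91.7
finger_force: 0.0
```

```bash
python3 - <<'E'
from h import *
wrist("w4",["cork_jar"]);row([415.5,-299.8,208])
E
```

```text
cam at [651.  15. 367.] axis [ 0.01 -0.24 -0.97]
cork_jar
   L 0.76 [645.9 -53.7   7.8] [317. 182.]
   S 0.69 px 321.0 193.0 col [169. 142. 100.] top ring x y r z n [ 650.4  -52.9   22.8  100.4 2079. ]
pos [649.3 -52.7 208.7] shift [-1.648 -1.558  0.004] turn [ 0.  0. -0.]
```

Request:
carry_out([
  [-0.2,-0.2,0,0,0,0],
  [-0.5,-0.5,0,0,0,0],
  [-0.8,-0.8,0,0,0,0],
  [-1,-1,0,0,0,0],
  [-1,-1,0,0,0,0],
  [-1,-1,0,0,0,0],
  [-1,-1,0,0,0,0],
  [-1,-1,0,0,0,0],
  [-1,-1,0,0,0,0],
  [-1,-1,0,0,0,0],
])

```text
clock: 14.45
position: [499.5, -202.4, 208.8]
orientation: [0.707, 0.707, 0.0, 0.0]
ft_force: [0.0, -0.3, -0.0]
gripper_width: 91.7
finger_force: 0.0
```

Request:
carry_out([
  [-0.2,-0.2,0,0,0,0],
  [-0.5,-0.5,0,0,0,0],
  [-0.648,-0.558,0,0,0,0],
  [-0.648,-0.558,0.2,0,0,0],
  [-0.648,-0.558,0.4,0,0,0],
  [-0.648,-0.558,0.6,0,0,0],
  [-0.648,-0.558,0.6,0,0,0],
  [-0.648,-0.558,0.6,0,0,0],
  [-0.648,-0.558,0.6,0,0,0],
  [-0.648,-0.558,0.6,0,0,0],
])

```text
clock: 15.7
position: [416.1, -300.2, 119.8]
orientation: [0.707, 0.707, 0.0, 0.001]
ft_force: [0.2, -0.6, 0.2]
gripper_width: 91.8
finger_force: 0.0
```

```bash
python3 - <<'E'
from h import *
wrist("w5",["tin"]);row([415.5,-299.8,33])
E
```

```text
cam at [ 416. -232.  273.] axis [ 0.   -0.24 -0.97]
tin
   L 0.83 [ 3.259e+02 -2.547e+02  2.000e-01] [217. 148.]
   L 0.69 [ 338.  -405.6    1.5] [242. 306.]
   L 0.59 [ 4.177e+02 -2.961e+02 -3.000e-01] [325. 195.]
   S 0.7 px 323.0 215.0 col [193. 151.  53.] top ring x y r z n [ 415.6 -299.5   30.4   62.5 5569. ]
   S 0.68 px 190.0 150.0 col [124.  63. 159.] top ring x y r z n [ 322.9 -253.6   30.6   62.5 6599. ]
   S 0.62 px 230.0 342.0 col [119.  60. 153.] top ring x y r z n [ 339.4 -406.5   30.4   62.5 2981. ]
pos [ 415.8 -300.   119.2] shift [ 0.001 -0.002  0.575] turn [ 0.  0. -0.]
```

Request:
carry_out([
  [0,0,0.3,0,0,0],
  [0,0,0.575,0,0,0],
  [0,0,0.575,0,0,0],
  [0,0,0.575,0,0,0],
  [0,0,0.575,0,0,0],
  [0,0,0.575,0,0,0],
  [0,0,0.575,0,0,0],
  [0,0,0.575,0,0,0],
  [0,0,0.575,0,0,0],
  [0,0,0.575,0,0,0],
])

```text
clock: 17.1
position: [415.6, -299.8, 32.5]
orientation: [0.707, 0.707, -0.0, -0.0]
ft_force: [-0.3, 0.0, -0.3]
gripper_width: 91.9
finger_force: 0.0
```

Request:
carry_out([
  [0,0,0,0,0,0],
  [0,0,0,0,0,0],
  [0,0,0,0,0,0],
  [0,0,0,0,0,0],
  [0,0,0,0,0,0],
  [0,0,0,0,0,0],
  [0,0,-0.1,0,0,0],
  [0,0,-0.3,0,0,0],
  [0,0,-0.6,0,0,0],
  [0,0,-0.9,0,0,0],
], fingers=0)

```text
clock: 18.35
position: [415.2, -299.6, 169.6]
orientation: [0.707, 0.707, -0.0, -0.0]
ft_force: [-0.7, 0.5, -2.0]
gripper_width: 59.8
finger_force: 30.0
```

Request:
carry_out([
  [0.15,0.1,0,0,0,0],
  [0.4,0.3,0,0,0,0],
  [0.7,0.5,0,0,0,0],
  [1,0.8,0,0,0,0],
  [1,0.8,0,0,0,0],
  [1,0.8,0,0,0,0],
  [1,0.8,0,0,0,0],
  [1,0.8,0,0,0,0],
  [1,0.8,0,0,0,0],
  [1,0.8,0,0,0,0],
])

```text
clock: 19.6
position: [535.4, -150.2, 167.6]
orientation: [0.707, 0.707, -0.0, -0.0]
ft_force: [0.9, 0.3, -1.3]
gripper_width: 59.8
finger_force: 30.0
```

```bash
python3 - <<'E'
from h import *
wrist("w6",["tin","coaster_white","coaster_blue"]);row([536.9,-62.6,44])
E
```

```text
cam at [536. -82. 321.] axis [-0.   -0.24 -0.97]
tin
   L 0.91 [ 532.7 -149.8  137.9] [319. 235.]
   S 0.77 px 128.0 261.0 col [51. 34. 64.] top ring x y r z n [ 323.7 -225.5   10.5   19.2   50. ]
   S 0.65 px 324.0 254.0 col [168. 131.  43.] top ring x y r z n [  535.5  -150.1    30.5   197.5 10005. ]
   S 0.36 px 477.0 79.0 col [158. 124.  84.] top ring x y r z n [ 650.2  -53.4   23.   100.4 4092. ]
   S 0.23 px 429.0 90.0 col [74. 72. 69.] top ring x y r z n [ 648.7  -54.5   55.6   10.5 3380. ]
coaster_white
   L 0.93 [539.6 -60.2   8.7] [328.  96.]
   S 0.84 px 325.0 98.0 col [225. 222. 225.] top ring x y r z n [ 537.1  -63.    41.9   10.5 6489. ]
coaster_blue
   S 0.56 px 380.0 12.0 col [ 79. 110. 143.] top ring x y r z n [ 585.8   19.5   36.6   10.4 1806. ]
pos [ 535.6 -149.8  167.5] shift [0.582 0.009 0.823] turn [-0. -0. -0.]
```

Request:
carry_out([
  [0.15,0.0,0,0,0,0],
  [0.4,0.01,0,0,0,0],
  [0.58,0.01,0,0,0,0],
  [0.58,0.01,0.2,0,0,0],
  [0.58,0.01,0.45,0,0,0],
  [0.58,0.01,0.65,0,0,0],
  [0.58,0.01,0.78,0,0,0],
  [0.58,0.01,0.82,0,0,0],
  [0.58,0.01,0.825,0,0,0],
  [0.58,0.01,0.825,0,0,0],
])

```text
clock: 21.2
position: [537.8, -63.0, 44.6]
orientation: [0.707, 0.707, 0.0, 0.001]
ft_force: [0.4, -0.5, -1.8]
gripper_width: 60.3
finger_force: 30.0
```

Request:
carry_out([
  [0,0,0,0,0,0],
  [0,0,0,0,0,0],
  [0,0,0,0,0,0],
  [0,0,0,0,0,0],
  [0,0,0,0,0,0],
  [0,0,0,0,0,0],
  [0,0,-0.2,0,0,0],
  [0,0,-0.5,0,0,0],
  [0,0,-0.9,0,0,0],
  [0,0,-1,0,0,0],
], fingers=1)

```text
clock: 22.45
position: [539.1, -63.1, 197.6]
orientation: [0.707, 0.707, 0.002, 0.002]
ft_force: [0.1, 0.0, -0.6]
gripper_width: 92.1
finger_force: 0.0
```

```bash
python3 - <<'E'
from h import *
wrist("w7",["tin"]);row([630,268,194])
E
```

```text
cam at [538.   5. 351.] axis [ 0.01 -0.24 -0.97]
tin
   L 0.94 [537.  -58.5  11.2] [320. 181.]
   S 0.91 px 321.0 194.0 col [175. 137.  50.] top ring x y r z n [ 538.1  -62.9   30.5   72.5 3356. ]
pos [537.1 -62.9 193.6] shift [ 2.206e+00  6.190e-01 -2.000e-03] turn [ 0.  0. -0.]
```

Request:
carry_out([
  [0.3,0.2,0,0,0,0],
  [0.6,0.4,0,0,0,0],
  [1,0.6,0,0,0,0],
  [1,0.62,0,0,0,0],
  [1,0.62,0,0,0,0],
  [1,0.62,0,0,0,0],
  [1,0.62,0,0,0,0],
  [1,0.62,0,0,0,0],
  [1,0.62,0,0,0,0],
  [1,0.62,0,0,0,0],
])

```text
clock: 23.85
position: [630.2, 87.0, 193.9]
orientation: [0.707, 0.707, 0.0, 0.0]
ft_force: [-0.5, -0.2, 0.3]
gripper_width: 91.8
finger_force: 0.0
```

Request:
carry_out([
  [0.3,0,0,0,0,0],
  [0.6,0,0,0,0,0],
  [0.9,0,0,0,0,0],
  [1,0,0,0,0,0],
  [1,0,0,0,0,0],
  [1,0,0,0,0,0],
  [1,0,0,0,0,0],
  [1,0,0,0,0,0],
  [1,0,0,0,0,0],
  [1,0,0,0,0,0],
])

```text
clock: 25.1
position: [630.2, 236.9, 193.8]
orientation: [0.707, 0.707, 0.0, 0.0]
ft_force: [0.5, -0.3, -0.3]
gripper_width: 91.9
finger_force: 0.0
```

```bash
python3 - <<'E'
from h import *
wrist("w8",["cup"]);row([630,268,48])
E
```

```text
cam at [630. 305. 347.] axis [-0.   -0.24 -0.97]
cup
   L 0.93 [627.1 271.8   2.3] [321. 152.]
   S 0.76 px 321.0 161.0 col [182. 177. 179.] top ring x y r z n [628.5 269.9  30.7  70.3 986. ]
pos [630.2 237.1 193.8] shift [ 0.206 -0.001  0.972] turn [ 0. -0. -0.]
```

View pics/w8.png

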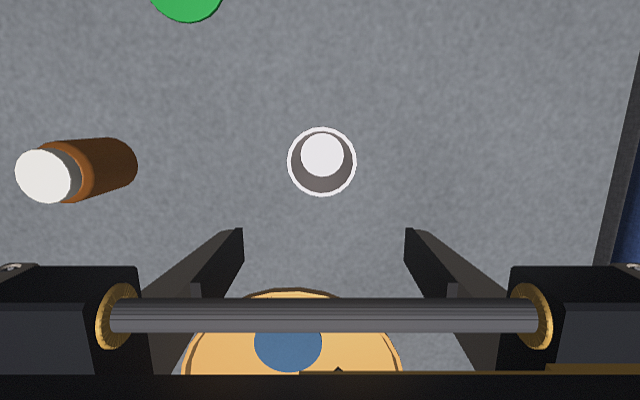

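The cup stands at (321,161), clear of the white-capped jar (75,170) and the green lid.

Request:
carry_out([
  [0.12,-0.011,0,0,0,0],
  [0.219,-0.011,0,0,0,0],
  [0.219,-0.011,0,0,0,0],
  [0.219,-0.011,0.3,0,0,0],
  [0.219,-0.011,0.6,0,0,0],
  [0.219,-0.011,0.9,0,0,0],
  [0.219,-0.011,0.99,0,0,0],
  [0.219,-0.011,0.99,0,0,0],
  [0.219,-0.011,0.99,0,0,0],
  [0.219,-0.011,0.99,0,0,0],
])

```text
clock: 26.5
position: [629.6, 270.4, 47.2]
orientation: [0.707, 0.707, 0.001, 0.001]
ft_force: [0.3, -0.1, 0.4]
gripper_width: 91.8
finger_force: 0.0
```

Request:
carry_out([
  [0,0,0,0,0,0],
  [0,0,0,0,0,0],
  [0,0,0,0,0,0],
  [0,0,0,0,0,0],
  [0,0,0,0,0,0],
  [0,0,0,0,0,0],
  [0,0,-0.1,0,0,0],
  [0,0,-0.3,0,0,0],
  [0,0,-0.6,0,0,0],
  [0,0,-0.9,0,0,0],
], fingers=0, newtons=25)

```text
clock: 27.75
position: [628.5, 269.8, 182.1]
orientation: [0.707, 0.707, -0.0, 0.0]
ft_force: [0.1, 1.2, -1.6]
gripper_width: 61.1
finger_force: 25.0
```

Request:
carry_out([
  [-0.15,-0.02,0,0,0,0],
  [-0.4,-0.1,0,0,0,0],
  [-0.7,-0.2,0,0,0,0],
  [-1,-0.25,0,0,0,0],
  [-1,-0.28,0,0,0,0],
  [-1,-0.28,0,0,0,0],
  [-1,-0.28,0,0,0,0],
  [-1,-0.28,0,0,0,0],
  [-1,-0.28,0,0,0,0],
  [-1,-0.28,0,0,0,0],
])

```text
clock: 29.0
position: [586.5, 120.3, 180.2]
orientation: [0.707, 0.707, -0.0, -0.0]
ft_force: [-0.3, 0.9, -0.7]
gripper_width: 61.1
finger_force: 25.0
```

```bash
python3 - <<'E'
from h import *
m,p,d=wrist("w9",["cup","coaster_blue","cork_jar","tin"]);row([585.9,38.6,55])
E
```

```text
cam at [587. 188. 334.] axis [-0.   -0.24 -0.97]
cup
   L 0.88 [585.4 118.9 136.5] [322. 230.]
   S 0.82 px 323.0 254.0 col [155. 149. 149.] top ring x y r z n [ 586.4  119.5   31.7  205.  2675. ]
coaster_blue
cork_jar
   L 0.66 [645.5 -52.2  14.4] [374. 335.]
tin
   L 0.62 [540.7 -58.1  11. ] [284. 337.]
   S 0.78 px 279.0 351.0 col [121.  95.  39.] top ring x y r z n [538.9 -48.5  26.5  72.3 627. ]
pos [586.5 119.9 180.3] shift [-0.542 -0.004  0.835] turn [ 0.  0. -0.]
```

Request:
carry_out([
  [-0.15,0,0,0,0,0],
  [-0.4,0,0,0,0,0],
  [-0.544,-0.005,0,0,0,0],
  [-0.544,-0.005,0.2,0,0,0],
  [-0.544,-0.005,0.45,0,0,0],
  [-0.544,-0.005,0.65,0,0,0],
  [-0.544,-0.005,0.78,0,0,0],
  [-0.544,-0.005,0.82,0,0,0],
  [-0.544,-0.005,0.827,0,0,0],
  [-0.544,-0.005,0.827,0,0,0],
])

```text
clock: 30.7
position: [586.5, 38.4, 57.2]
orientation: [0.707, 0.707, 0.001, 0.001]
ft_force: [0.1, -0.8, -2.5]
gripper_width: 61.3
finger_force: 25.0
```

Request:
carry_out([
  [0,0,0,0,0,0],
  [0,0,0,0,0,0],
  [0,0,0,0,0,0],
  [0,0,0,0,0,0],
  [0,0,0,0,0,0],
  [0,0,0,0,0,0],
  [0,0,-0.2,0,0,0],
  [0,0,-0.5,0,0,0],
  [0,0,-0.9,0,0,0],
  [0,0,-1,0,0,0],
], fingers=1)

```text
clock: 31.95
position: [587.7, 38.5, 210.3]
orientation: [0.707, 0.707, 0.002, 0.002]
ft_force: [1.3, -0.1, -0.8]
gripper_width: 91.8
finger_force: 0.0
```

```bash
python3 - <<'E'
from h import *
wrist("w10",["cup","coaster_blue"]);row([602.1,-296.6,200])
E
```

```text
cam at [587. 106. 364.] axis [ 0.01 -0.24 -0.97]
cup
   L 0.66 [582.7  40.7  11.7] [318. 181.]
   S 0.76 px 321.0 195.0 col [167. 162. 162.] top ring x y r z n [586.5  38.   30.7  80.2 857. ]
   S 0.2 px 277.0 274.0 col [146. 114.  44.] top ring x y r z n [ 538.5  -61.9   30.1   72.5 1650. ]
coaster_blue
   S 0.83 px 320.0 163.0 col [ 90. 113. 138.] top ring x y r z n [ 585.9   39.5   41.9   10.5 1388. ]
pos [584.7  38.3 204.4] shift [-2.233  0.117  0.03 ] turn [-0.001  0.    -0.   ]
```

Request:
carry_out([
  [-0.3,0,0,0,0,0],
  [-0.6,0.05,0,0,0,0],
  [-0.9,0.1,0,0,0,0],
  [-1,0.117,0,0,0,0],
  [-1,0.117,0,0,0,0],
  [-1,0.117,0,0,0,0],
  [-1,0.117,0,0,0,0],
  [-1,0.117,0,0,0,0],
  [-1,0.117,0,0,0,0],
  [-1,0.117,0,0,0,0],
], fingers=0.6)

```text
clock: 33.45
position: [603.3, -111.5, 206.3]
orientation: [0.707, 0.707, 0.0, 0.0]
ft_force: [0.1, 0.2, -0.6]
gripper_width: 54.9
finger_force: 0.0
```

Request:
carry_out([
  [-0.3,0,0,0,0,0],
  [-0.6,0,0,0,0,0],
  [-0.9,0,0,0,0,0],
  [-1,0,0.1,0,0,0],
  [-1,0,0.3,0,0,0],
  [-1,0,0.5,0,0,0],
  [-1,0,0.5,0,0,0],
  [-1,0,0.5,0,0,0],
  [-1,0,0.5,0,0,0],
  [-1,0,0.5,0,0,0],
])

```text
clock: 34.7
position: [603.8, -261.8, 132.4]
orientation: [0.707, 0.707, 0.0, 0.001]
ft_force: [0.6, -0.9, 0.3]
gripper_width: 54.7
finger_force: 0.0
```

```bash
python3 - <<'E'
from h import *
wrist("w11",["red_lid"]);row([602.1,-296.6,26.5])
E
```

```text
cam at [ 604. -194.  286.] axis [ 0.   -0.24 -0.97]
red_lid
   L 0.88 [ 601.8 -296.3    1.4] [321. 232.]
   L 0.77 [ 639.8 -452.6   -2.3] [357. 368.]
   L 0.58 [ 7.204e+02 -3.466e+02  2.000e-01] [441. 280.]
   S 0.85 px 447.0 256.0 col [223. 136.  57.] top ring x y r z n [ 723.6 -321.2   30.1    6.4 1065. ]
   S 0.61 px 322.0 232.0 col [228.  71.  66.] top ring x y r z n [ 602.2 -295.8   10.8   28.4  463. ]
   S 0.58 px 359.0 356.0 col [136. 135. 140.] top ring x y r z n [ 640.8 -442.8   38.3    6.5 1656. ]
pos [ 603.5 -261.7  131.8] shift [-0.232 -0.01   0.702] turn [ 0.  0. -0.]
```

Request:
carry_out([
  [-0.15,-0.01,0,0,0,0],
  [-0.23,-0.01,0,0,0,0],
  [-0.23,-0.01,0,0,0,0],
  [-0.23,-0.01,0.2,0,0,0],
  [-0.23,-0.01,0.45,0,0,0],
  [-0.23,-0.01,0.6,0,0,0],
  [-0.23,-0.01,0.69,0,0,0],
  [-0.23,-0.01,0.7,0,0,0],
  [-0.23,-0.01,0.7,0,0,0],
  [-0.23,-0.01,0.7,0,0,0],
])

```text
clock: 36.1
position: [602.4, -296.4, 27.3]
orientation: [0.707, 0.707, 0.0, 0.001]
ft_force: [1.2, -0.3, 0.1]
gripper_width: 55.2
finger_force: 0.0
```

Request:
carry_out([
  [0,0,0,0,0,0],
  [0,0,0,0,0,0],
  [0,0,0,0,0,0],
  [0,0,0,0,0,0],
  [0,0,0,0,0,0],
  [0,0,0,0,0,0],
  [0,0,-0.1,0,0,0],
  [0,0,-0.3,0,0,0],
  [0,0,-0.6,0,0,0],
  [0,0,-1,0,0,0],
], fingers=0, newtons=25)

```text
clock: 37.35
position: [600.9, -295.7, 177.4]
orientation: [0.707, 0.707, -0.0, -0.001]
ft_force: [0.4, 0.3, -0.6]
gripper_width: 21.2
finger_force: 25.0
```

Request:
carry_out([
  [0.15,0,0,0,0,0],
  [0.4,0,0,0,0,0],
  [0.7,0,0,0,0,0],
  [1,-0.05,-0.1,0,0,0],
  [1,-0.1,-0.2,0,0,0],
  [1,-0.1,-0.2,0,0,0],
  [1,-0.1,-0.2,0,0,0],
  [1,-0.1,-0.2,0,0,0],
  [1,-0.1,-0.2,0,0,0],
  [1,-0.1,-0.2,0,0,0],
])

```text
clock: 38.6
position: [586.7, -146.4, 205.9]
orientation: [0.707, 0.707, -0.0, -0.0]
ft_force: [0.5, 0.2, -0.8]
gripper_width: 21.1
finger_force: 25.0
```

```bash
python3 - <<'E'
from h import *
wrist("w12",["red_lid","cup"]);row([586.4,38.3,150])
E
```

```text
cam at [587. -79. 360.] axis [-0.   -0.24 -0.97]
red_lid
   L 0.9 [ 586.6 -145.3  181.4] [323. 237.]
   L 0.45 [593.9 -26.    5.5] [330.  69.]
   S 0.94 px 323.0 226.0 col [220.  67.  60.] top ring x y r z n [ 588.5 -147.5   12.7  208.  1302. ]
   S 0.61 px 296.0 109.0 col [231. 227. 227.] top ring x y r z n [ 537.5  -62.8   41.8   10.5 1244. ]
cup
   S 0.94 px 324.0 11.0 col [141. 134. 134.] top ring x y r z n [586.4  13.5  18.9  80.  275. ]
pos [ 586.8 -146.1  206.2] shift [ 1.23  -0.003  0.375] turn [ 0.  0. -0.]
```

View pics/w12.png

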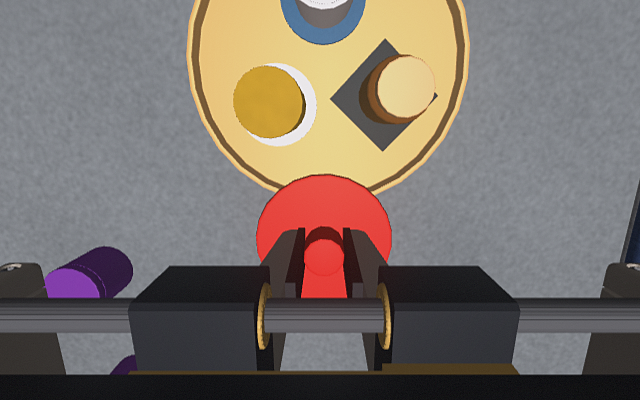

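The picture shows the red lid held by its knob, level, and the jar (405,88) and tin (268,102) on their coasters. I'll carry it to the cup.

Request:
carry_out([
  [0.15,0,0,0,0,0],
  [0.4,0,0,0,0,0],
  [0.7,0,0,0,0,0],
  [0.9,0,0,0,0,0],
  [0.9,0,0,0,0,0],
  [0.9,0,0,0,0,0],
  [0.9,0,0,0,0,0],
  [0.9,0,0,0,0,0],
  [0.9,0,0,0,0,0],
  [0.9,0,0,0,0,0],
])

```text
clock: 40.1
position: [586.8, -11.4, 206.2]
orientation: [0.707, 0.707, -0.0, -0.0]
ft_force: [-1.2, -0.0, -0.3]
gripper_width: 21.0
finger_force: 25.0
```

Request:
carry_out([
  [0.15,0,0,0,0,0],
  [0.33,-0.003,0,0,0,0],
  [0.33,-0.003,0.1,0,0,0],
  [0.33,-0.003,0.3,0,0,0],
  [0.33,-0.003,0.45,0,0,0],
  [0.33,-0.003,0.55,0,0,0],
  [0.33,-0.003,0.6,0,0,0],
  [0.33,-0.003,0.6,0,0,0],
  [0.33,-0.003,0.6,0,0,0],
  [0.33,-0.003,0.6,0,0,0],
])

```text
clock: 41.35
position: [586.9, 38.4, 117.0]
orientation: [0.707, 0.707, 0.0, 0.0]
ft_force: [-0.0, 0.2, -1.2]
gripper_width: 21.4
finger_force: 25.0
```

```bash
python3 - <<'E'
from h import *
m,p,d=wrist("w13",["red_lid","cup"],False);row([586.4,38.3,107.5])
k=max(ctrl.silhouettes("wrist","red_lid"),key=lambda s:s["score"])["pixels"];P=cloud(m,d,k)
z=np.round(np.percentile(P[:,2],[5,20,40,60,95]),1);print(z)
Q=P[abs(P[:,2]-np.percentile(P[:,2],40))<4];print(np.linalg.lstsq(np.c_[Q[:,:2],np.ones(len(Q))],Q[:,2],rcond=None)[0])
E
```

```text
cam at [587. 106. 271.] axis [ 0.   -0.24 -0.97]
red_lid
   L 0.86 [591.   37.   93.1] [330. 241.]
   S 0.77 px 323.0 226.0 col [216.  65.  57.] top ring x y r z n [ 587.    38.2   10.9  119.1 1292. ]
cup
pos [586.5  38.4 116.5] shift [-0.001 -0.     0.06 ] turn [ 0. -0. -0.]
[ 96.1  96.7  97.2  97.6 119.3]
[ 9.62831984e-04 -3.23251387e-03  9.67702865e+01]
```

Request:
carry_out([
  [0,0,0.03,0,0,0],
  [0,0,0.05,0,0,0],
  [0,0,0.06,0,0,0],
  [0,0,0.068,0,0,0],
  [0,0,0.068,0,0,0],
  [0,0,0.068,0,0,0],
  [0,0,0.068,0,0,0],
  [0,0,0.068,0,0,0],
  [0,0,0.068,0,0,0],
  [0,0,0.068,0,0,0],
])

```text
clock: 42.9
position: [586.3, 38.3, 106.4]
orientation: [0.707, 0.707, -0.0, 0.0]
ft_force: [-2.0, -0.4, 6.0]
gripper_width: 21.0
finger_force: 25.0
```

Request:
carry_out([
  [0,0,0,0,0,0],
  [0,0,0,0,0,0],
  [0,0,0,0,0,0],
  [0,0,0,0,0,0],
  [0,0,0,0,0,0],
  [0,0,0,0,0,0],
  [0,0,-0.1,0,0,0],
  [0,0,-0.3,0,0,0],
  [0,0,-0.6,0,0,0],
  [0,0,-1,0,0,0],
], fingers=0.6)

```text
clock: 44.15
position: [585.5, 38.3, 257.5]
orientation: [0.707, 0.707, -0.001, -0.001]
ft_force: [2.5, -0.4, -0.1]
gripper_width: 55.1
finger_force: 0.0
```

Request:
carry_out([
  [0.3,0,0,0,0,0],
  [0.6,0,0,0,0,0],
  [0.6,0,0,0,0,0],
  [0.6,0,0,0,0,0],
  [0.6,0,0,0,0,0],
  [0.6,0,0,0,0,0],
  [0.6,0,0,0,0,0],
  [0.6,0,0,0,0,0],
  [0.6,0,0,0,0,0],
  [0.6,0,0,0,0,0],
])

```text
clock: 45.4
position: [586.4, 128.4, 256.0]
orientation: [0.707, 0.707, -0.0, -0.0]
ft_force: [0.3, -0.2, -0.7]
gripper_width: 55.1
finger_force: 0.0
```

```bash
python3 - <<'E'
from h import *
wrist("w14",["red_lid","cork_jar","tin"])
p,d=ctrl.read_camera("scene");cv2.imwrite("pics/s2.png",cv2.resize(p[120:280,150:600,::-1],(800,284)))
E
```

```text
cam at [587. 196. 410.] axis [-0.   -0.24 -0.97]
red_lid
   L 0.95 [590.4  38.7  86.2] [327. 267.]
   S 0.64 px 323.0 266.0 col [223.  71.  63.] top ring x y r z n [586.3  38.3  11.1 108.5 325. ]
cork_jar
   L 0.77 [643.1 -55.   14.5] [364. 306.]
   S 0.58 px 376.0 335.0 col [185. 151. 105.] top ring x y r z n [ 650.1  -52.4   23.   100.5 1049. ]
tin
   L 0.57 [540.3 -62.2  13.5] [291. 310.]
   S 0.74 px 285.0 338.0 col [191. 149.  54.] top ring x y r z n [ 538.2  -63.    30.    72.5 1099. ]
```

View pics/w14.png

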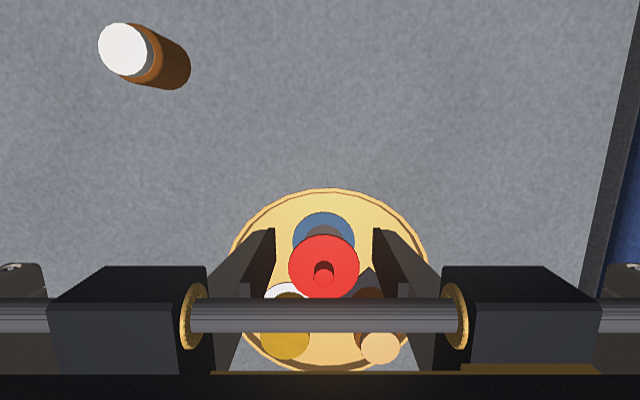

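View pics/s2.png

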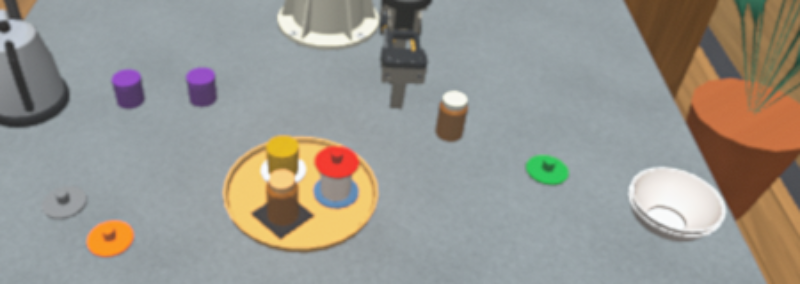

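In both views everything is in place. The lid lies flat on the cup with the knob top at 108.5 mm, and the jar and tin stand upright on their coasters. The green lid and the white-capped jar have not been touched. I'm handing in.

```bash
python3 -c "
from workcell import ctrl
print(ctrl.job_done())"
```

```text
the job is handed in; nothing more can be done
None
```

The tea tray is laid and handed in at about 46 s: the last measurements put the cup, jar and tin within about 2 mm of their coaster centres and the red lid under 1 mm off-centre on the cup; the green lid and white-capped jar were never touched. The hand-in call returned no verdict.

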